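# Put the bench tools back into the drawer's foam inlays

### The job

Clear the bench: put the block plane, the small trimming plane, the clamping square and the tape measure back into the drawer tray, each the right way up in the foam pocket cut to its own shape and size, lying flat on the pocket's floor. Set each tool down rather than dropping it, and leave the glue bottle and the box of screws where they stand.

Things in the scene. Friction and masses are not known exactly. Their poses are not given: they have to be found in the camera images.
- block_plane: Block plane, the larger of two hand planes: dark iron, brass cap, wooden front knob, standing on its sole, 140 (x) by 44 (y) mm, 45 mm high, 0.5-0.75 kg. Grip across its parallel cheeks, 44 mm apart outside, 25 mm high for 50 mm either side of the middle. Origin: centre of the underside; x to the front knob, z up. Either end may go to either end of its pocket.
- trim_plane: Trimming plane, the smaller hand plane: dark iron, brass cap and front knob, sole 88 (x) by 34 (y) mm, 32 mm high, about 0.2 kg. Grip across its parallel cheeks, 34 mm apart outside, 20 mm high for 27 mm either side of the middle. Origin: centre of the underside; x to the front knob, z up. Either end may go to either end of its pocket.
- square: Clamping square: solid aluminium L lying flat, 90 by 90 mm outside, arms 24 mm wide, 22 mm thick, about 0.2 kg. Origin: centre of the 90 by 90 outline (in the open angle), at the underside; z up. One arm lies along x (-45 to 45 mm, middle line y = -33 mm), the other along y (-45 to 45 mm, middle line x = -33 mm); elbow at the -x, -y corner.
- tape: Tape measure lying flat: grey plastic case 62 (x) by 52 (y) mm, 30 mm high, corners at +y rounded, black band along the -y edge, round metal plate on top, about 0.16 kg. Grip across its +y and -y faces, 52 mm apart, flat for 20 mm either side of the middle. Origin: centre of the underside, z up. May lie either way round in its pocket.
- nest_block_plane: Block plane's pocket, in one of four equal dark foam inlays (170 x by 116 y mm), laid two by two in a fixed grey drawer tray, rim level with the foam. 154 (x) by 58 (y) mm, the longest. Finger notches 36 mm wide reach 20 mm out at mid-length of both y sides, 7 mm deep, dark. All cut 10 mm deep, blue floor. Origin: centre of the pocket's floor, 14 mm above the bench; z up.
- nest_trim_plane: Trimming plane's pocket, in one of four equal dark foam inlays (170 x by 116 y mm), laid two by two in a fixed grey drawer tray, rim level with the foam. 102 (x) by 48 (y) mm. Finger notches 36 mm wide reach 20 mm out at mid-length of both y sides, 7 mm deep, dark. All cut 10 mm deep, blue floor. Origin: centre of the pocket's floor, 14 mm above the bench; z up.
- nest_square: Clamping square's pocket, in one of four equal dark foam inlays (170 x by 116 y mm), laid two by two in a fixed grey drawer tray, rim level with the foam. L-shape, 104 by 104 mm outside, arms 38 mm wide, elbow at -x, -y: the square's x and y lie along the pocket's, and 12 mm of it stand proud. All cut 10 mm deep, blue floor. Origin: centre of the pocket's floor, 14 mm above the bench; z up.
- nest_tape: Tape measure's pocket, in one of four equal dark foam inlays (170 x by 116 y mm), laid two by two in a fixed grey drawer tray, rim level with the foam. 76 (x) by 66 (y) mm, the shortest. Finger notches 36 mm wide reach 20 mm out at mid-length of both y sides, 7 mm deep, dark. All cut 10 mm deep, blue floor. Origin: centre of the pocket's floor, 14 mm above the bench; z up.
- glue: White glue bottle with an orange cap, standing on the bench at the far right: 58 mm across, 150 mm high. Not to be disturbed. Origin: centre of its underside, z up.
- screw_box: Small open cardboard box full of screws, beyond the tools: 95 by 65 by 40 mm high. Not to be disturbed. Origin: centre of its underside, z up.

How it is judged (in metres and radians):
At the end, for the whole second after the job is handed in: Each of the four tools lies in its own pocket: its origin within 13 mm (horizontally) and 4 mm (in height) of the pocket's, upright to 0.06 rad, released and at rest (horizontal distance between block_plane and nest_block_plane below 0.013 m and z of block_plane in the frame of nest_block_plane between -0.004 and 0.004 m and angle between each of block_plane, trim_plane, square, tape's own z axis and vertical below 0.06 rad and linear speed of each of block_plane, trim_plane, square, tape below 0.02 m/s and angular speed of each of block_plane, trim_plane, square, tape below 0.2 rad/s and horizontal distance between trim_plane and nest_trim_plane below 0.013 m and z of trim_plane in the frame of nest_trim_plane between -0.004 and 0.004 m and horizontal distance between square and nest_square below 0.013 m and z of square in the frame of nest_square between -0.004 and 0.004 m and horizontal distance between tape and nest_tape below 0.013 m and z of tape in the frame of nest_tape between -0.004 and 0.004 m); the robot touches nothing.
It fails at once if the glue bottle is shifted more than 25 mm or tipped over (distance of glue from where it was at the start of the episode above 0.025 m or angle between glue's own z axis and vertical above 0.35 rad).
It fails at once if the box of screws is shifted more than 25 mm or tipped over (distance of screw_box from where it was at the start of the episode above 0.025 m or angle between screw_box's own z axis and vertical above 0.35 rad).
It fails at once if a tool is dropped: out of the fingers' grip with its underside more than 60 mm above the bench ((height (world z) of block_plane above 0.06 m and contact force between the fingers and block_plane below 0.05 N) or (height (world z) of trim_plane above 0.06 m and contact force between the fingers and trim_plane below 0.05 N) or (height (world z) of square above 0.06 m and contact force between the fingers and square below 0.05 N) or (height (world z) of tape above 0.06 m and contact force between the fingers and tape below 0.05 N)).
It also fails if it takes over 128 s, if anything falls off the work surface, if the arm or the gripper's body presses on something with over 40 N, if the wrist force passes 120 N, or if a joint passes its speed limit or range.

### The arm

A 7-joint arm with a two-finger parallel gripper is mounted at the origin on the work surface. World frame = base frame: x ahead of the robot, y to its left, z up, the work surface at z = 0. Lengths are in m, angles in degrees, forces in N, time in s.
With the tool pointing down it reaches from about 0.4 to 0.875 m from the base axis. Payload 4.4 kg.
Tool frame: the origin (TCP) lies between the finger pads; the fingertips stand 22 mm ahead of it and the grasp point (between the pads) lies 3 mm ahead of it; z points along the fingers, y is the line along which they close (so a half turn about z gives the same grasp; the last joint's range is limited). The gripper opens to 85 mm and grips with 20 to 120 N. Pads are 22 mm wide; open, the fingers measure 114 mm over their backs; the gripper's body (76 mm by 85 mm) begins 54 mm behind the grasp point. The pads swing forward as they close: fully open they stand 13 mm farther back than shut.
Start: joints at [-69.374, 36.005, 2.206, 86.941, -1.547, 57.084, -1.146], TCP at [0.268, 0.592, 0.253] pointing down, gripper open.
Joint ranges: [-175.42, 175.42], [-21.48, 121.26], [-71.46, 75.88], [10.55, 141.38], [-63.04, 243.04], [13.31, 113.54], [-168.57, 168.57]. Speed limits (degrees/s): [147.25, 147.25, 180, 180, 180, 180, 180].

### API

Orientations are given as [roll, pitch, yaw] about the fixed x, y, z axes, in that order (R = Rz(yaw) Ry(pitch) Rx(roll)).
In Python, from rig import status, eyes, env gives the robot as it stands. The module is installed in compiled form; this text tells all that it offers.
- The arm moves only by the shell command python3 -m jog 'ROWS' [OPENING] [FORCE]. ROWS is JSON, a list of rows, each a list of 2 entries, a list of its own where there are three numbers: the shift along the tool's x, y, z in m, then the turn, a rotation vector about the tool's x, y, z in degrees. In form: [[[tx, ty, tz], [rx, ry, rz]], ...]. A call has 1 to 5 rows; each row shifts and turns the commanded pose from where the row before left it, along the tool's axes as they then stand; what a row does not reach is not made up. A row lasts 1/8 s, in which the tool goes at most 62.5 mm and 10.7 degrees, less where a joint would pass 70% of its speed; a pose out of reach is approached as far as the arm can. A call is refused whole if a number of a shift passes 0.0625 or a number of a turn 10.7, either way. A call with a gripper value outside its range is refused whole. OPENING is the opening, from -1 (shut) to 1 (fully open), set as the call begins (- or left out, the last holds). The fingers move at their own pace and stop on an object; FORCE is the grip in N (left out, the last holds). Time passes only in rows, so rows that do not move let the fingers close. It gives the time, the measured TCP pose, the force, the opening and the grip force at its end, in the units of the state.
- status.get_obs(): the state, without advancing time (a new reading comes with each control period).
- eyes.grab_frame(name): name is "side" or "top"; returns the picture (480x640x3 uint8, red, green, blue); there is no depth.
- eyes.calibration(name): a dict with "vfov" (degrees; the focal length in pixels is half the picture's height over the tangent of half this angle, whatever the lens; pixels are square), "cx", "cy" (the principal point, pixels), "k1" (the pictures are not rectified: a ray, as slopes to the right and down, at radius r is drawn at 1 + k1 r^2 times it, then the intrinsics apply), "origin" and "rotation" of the camera in the world. Camera axes: x right, y up, looking along -z (the intrinsics and any distortion apply to the point x, -y, -z); pixel columns grow to the right and rows downward; lengths in m; the calibration is good to about 2 mm. A picture is of the moment at which its call begins. calibration takes no time and is no camera call.
- env.hand_in(): hands the job in; it is judged then, once.
The state is a dict: "time_s": time; "joints": joint angles; "joint_velocities": joint speeds; "joint_efforts": joint torques, N m; "eef_pos": TCP position; "tool_rot": TCP orientation; "force": force on the tool from outside, world axes, zero at the start; "moment": the same for the moment, N m; "finger_gap": opening from 0.0 (shut) to 1.0 (fully open); "gripper_force": force on a finger pad.
Only numpy, scipy, OpenCV 4.12 (cv2) and the standard library are available. Lean on these libraries where they do the work, as an engineer would, in place of code of your own. Each camera call takes 0.05 s, during which the arm holds its last target. There are 200 camera calls.

## Working session

There is one attempt and no reset: what is moved stays moved. The work goes in short steps, Python scripts to look and compute and a shell command to move; the robot and the scene stay as the last step left them, time stands still between calls to the robot, and variables do not carry over. Pictures are saved under pics/ and viewed, at most 16 in all, crops included, and the job is handed in when it is done.

```bash
mkdir -p pics; python3 - <<'E'
from rig import status, eyes
import cv2
for n in("top","side"):
    f=eyes.grab_frame(n); cv2.imwrite(f"pics/{n}0.png",f[:,:,::-1]); print(n,eyes.calibration(n))
print(status.get_obs())
E
```

```text
top {'vfov': 51.53209840088334, 'cx': 318.5142346136389, 'cy': 237.17653697042167, 'k1': -0.1192571676122894, 'origin': array([ 0.4525368 , -0.13376995,  1.15417971]), 'rotation': array([  7.70401546,   0.51380441, -89.39735735])}
side {'vfov': 49.238100859462726, 'cx': 328.85144370867977, 'cy': 240.07596165484426, 'k1': -0.1438081764971798, 'origin': array([ 0.44137942, -0.81274122,  0.8423664 ]), 'rotation': array([ 42.22296969,   0.57034249, -15.61228624])}
{'time_s': 0.1, 'joints': array([-69.37264663,  36.0535504 ,   2.20175738,  86.99012236,
        -1.54697117,  57.08182934,  -1.14642514]), 'joint_velocities': array([ 0.05602076, -0.05826832, -0.01806892, -0.23569347,  0.07442244,
        0.00265114,  0.05890748]), 'joint_efforts': array([ 2.99169245e-03, -5.64545381e+01,  1.23060822e+00, -1.93975246e+01,
        1.12782480e-02,  5.50569501e-03, -2.84214593e-05]), 'eef_pos': array([0.26824346, 0.59150924, 0.25248225]), 'tool_rot': array([-1.79904139e+02,  3.87953963e-04,  1.55602869e+02]), 'force': array([-0.23072184, -0.13548207,  0.54088615]), 'moment': array([ 0.01772043, -0.0547801 , -0.01210568]), 'gripper_force': 0.0, 'finger_gap': 1.0037722275549563}
```

View pics/top0.png

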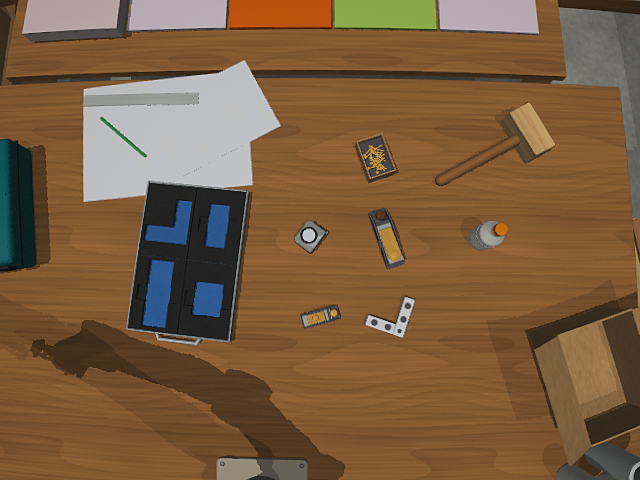

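View pics/side0.png

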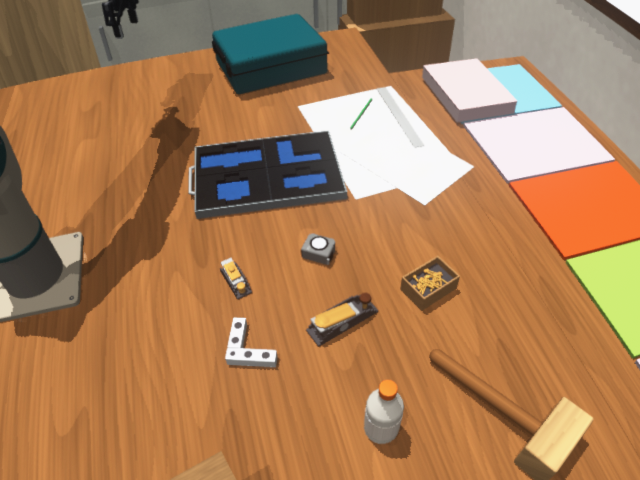

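The top view shows the tray at (190,260). Its pockets are block plane (158,292), square (170,222), trim plane (217,226) and tape (208,300). The tools are the tape (311,236), block plane (387,238), trim plane (321,316) and square (395,318), with the glue at (487,235) and the screw box at (376,158). The side view agrees.

```bash
cat > h.py <<'E'
import numpy as np, cv2
from scipy.spatial.transform import Rotation as R
from rig import status, eyes
def cast(name, px, z):
    c=eyes.calibration(name); f=240/np.tan(np.radians(c['vfov']/2))
    K=np.array([[f,0,c['cx']],[0,f,c['cy']],[0,0,1]])
    u=cv2.undistortPoints(np.array(px,float).reshape(-1,1,2),K,np.array([c['k1'],0,0,0,0])).reshape(-1,2)
    d=np.c_[u[:,0],-u[:,1],-np.ones(len(u))]@R.from_euler('xyz',c['rotation'],degrees=True).as_matrix().T
    o=np.array(c['origin']); return (o+d*((z-o[2])/d[:,2])[:,None])[:,:2]
def rect(pts):
    (cx,cy),(w,h),a=cv2.minAreaRect((pts*1000).astype(np.float32))
    if w<h: w,h,a=h,w,a+90
    return round(cx,1),round(cy,1),round(w,1),round(h,1),round((a+90)%180-90,1)
def go(x,y,yaw=None):
    """tool-axis shift to world x,y (at present yaw), and turn about tool z to reach yaw (mod 180)"""
    o=status.get_obs(); p=o['eef_pos']; ps=np.radians(o['tool_rot'][2])
    d=np.array([x,y])-p[:2]; a=None
    out=lambda s:(round(d[0]*np.cos(s)+d[1]*np.sin(s),4),round(d[0]*np.sin(s)-d[1]*np.cos(s),4))
    if yaw is not None: a=-((yaw-np.degrees(ps)+90)%180-90)
    print('pos',p.round(4),'rot',o['tool_rot'].round(1),'j',o['joints'].round(0),'gap',round(o['finger_gap'],2),'t',o['time_s'])
    print('shift now',out(ps),'turn rz',a,'shift after turn',out(ps-np.radians(a or 0)))
E
python3 - <<'E'
from h import *
im=cv2.imread('pics/top0.png'); hsv=cv2.cvtColor(im,cv2.COLOR_BGR2HSV)
m=cv2.inRange(hsv,(100,100,60),(125,255,255)); m[:,:125]=0;m[:,255:]=0
for c in cv2.findContours(m,0,1)[0]:
    if cv2.contourArea(c)>200: print('blue',cv2.boundingRect(c),rect(cast('top',c,.019)))
# tray outline inlays corners
a=cv2.resize(im[195:345,290:430],None,fx=4,fy=4,interpolation=cv2.INTER_CUBIC)
cv2.imwrite('pics/crop1.png',a)
E
```

```text
blue (192, 282, 32, 35) (461.2, 130.2, 75.7, 66.1, -5.1)
blue (142, 259, 32, 70) (472.0, 247.6, 154.5, 57.2, -5.2)
blue (205, 204, 25, 45) (631.0, 114.2, 102.0, 49.3, -5.1)
blue (145, 200, 47, 45) (642.2, 231.5, 103.4, 100.6, -5.6)
```

View pics/crop1.png

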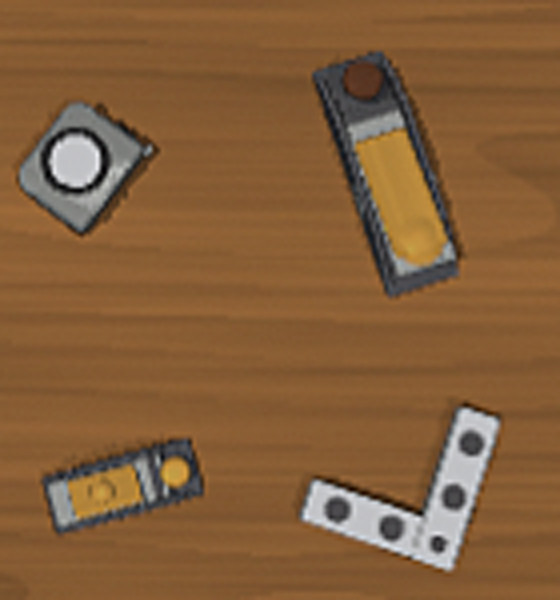

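The crop confirms the tape's black −y edge running lower right, from (85,235) to (150,150). The block plane's knob points up-left, and the trim plane's knob is on the right. The square's elbow is at crop (453,570). Next I'll measure the tools from their silhouettes.

```bash
python3 - <<'E'
from h import *
im=cv2.imread('pics/top0.png'); 
hsv=cv2.cvtColor(im,cv2.COLOR_BGR2HSV)
wood=cv2.inRange(hsv,(4,95,40),(18,255,200)); m=cv2.bitwise_not(wood)
k=np.zeros_like(m); k[195:345,290:430]=m[195:345,290:430]
k=cv2.morphologyEx(cv2.morphologyEx(k,2,np.ones((2,2))),3,np.ones((5,5)))
dbg=im.copy()
for c in cv2.findContours(k,0,1)[0]:
    if cv2.contourArea(c)>150:
        b=cv2.boundingRect(c); cv2.drawContours(dbg,[c],-1,(0,255,0),1)
        print(b,[ (z,rect(cast('top',c,z))) for z in(.01,.0125,.015,.022)])
f=lambda L,z:(cast('top',[(290+(u+.5)/4-.5,195+(v+.5)/4-.5) for u,v in L],z)*1000).round(1)
e,xo,xi,yo,yi=f([(453,570),(500,413),(460,402),(300,518),(315,478)],.022)
print('sq',e,xo,xi,yo,yi); 
for a,b in((xo,e),(yo,e)): print(np.hypot(*(a-b)),np.degrees(np.arctan2(*(a-b)[::-1])))
print('centre',(xo+yo)/2,(xi+yi)/2)
print('block',rect(f([(314,75),(383,52),(460,262),(390,297)],.0125)/1000))
print('trim',rect(f([(44,480),(192,439),(203,490),(56,532)],.01)/1000))
cv2.imwrite('pics/dbg.png',cv2.resize(dbg[195:345,290:430],None,fx=4,fy=4))
E
```

```text
(302, 306, 40, 23) [(0.01, (423.5, -129.9, 86.8, 34.8, -74.2)), (0.0125, (423.5, -130.0, 86.6, 34.7, -74.2)), (0.015, (423.6, -130.0, 86.4, 34.6, -74.2)), (0.022, (423.8, -130.0, 85.9, 34.4, -74.2))]
(366, 298, 50, 41) [(0.01, (433.9, -288.7, 93.3, 91.6, 71.9)), (0.0125, (434.0, -288.3, 93.1, 91.4, 71.9)), (0.015, (434.0, -288.0, 92.9, 91.2, 71.9)), (0.022, (434.1, -287.1, 92.3, 90.7, 71.9))]
(296, 221, 33, 33) [(0.01, (608.2, -104.2, 65.2, 56.0, -36.4)), (0.0125, (607.9, -104.3, 65.1, 55.9, -36.4)), (0.015, (607.6, -104.3, 64.9, 55.8, -36.4)), (0.022, (606.6, -104.5, 64.5, 55.4, -36.4))]
(369, 209, 37, 61) [(0.01, (605.9, -282.8, 138.0, 49.0, 18.7)), (0.0125, (605.6, -282.4, 137.7, 48.9, 18.7)), (0.015, (605.3, -282.1, 137.4, 48.8, 18.7)), (0.022, (604.3, -281.2, 136.5, 48.5, 18.7))]
sq [ 380.2 -314.4] [ 468.5 -341.7] [ 474.6 -318.9] [ 408.9 -228. ] [ 431.3 -236.4]
92.42391465416299 -17.180211083280874
91.04202326398506 71.62475498962617
centre [ 438.7  -284.85] [ 452.95 -277.65]
block (606.5, -279.4, 136.4, 45.2, 19.2)
trim (425.9, -128.7, 88.8, 30.2, -74.0)
```

View pics/dbg.png

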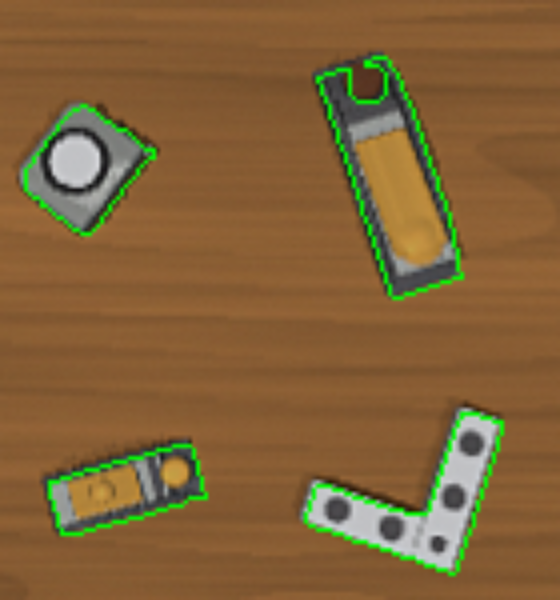

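```bash
python3 -m jog '[[[0,0,0],[0,0,9.9]],[[0,0,0],[0,0,9.9]],[[0,0,0],[0,0,9.9]],[[0,0,0],[0,0,9.9]],[[0,0,0],[0,0,9.9]]]' 1 60
python3 -m jog '[[[-0.05,0.01,0],[0,0,0]],[[-0.053,0.008,0],[0,0,0]],[[-0.053,0.008,0],[0,0,0]],[[-0.053,0.008,0],[0,0,0]],[[-0.053,0.008,0],[0,0,0]]]'
python3 -m jog '[[[-0.053,0.008,0],[0,0,0]],[[-0.053,0.008,0],[0,0,0]],[[-0.053,-0.015,0.015],[0,0,0]],[[-0.053,-0.015,0.015],[0,0,0]],[[-0.053,-0.015,0.015],[0,0,0]]]'
python3 -m jog '[[[-0.053,-0.015,0.015],[0,0,0]],[[-0.053,-0.015,0.015],[0,0,0]],[[-0.053,-0.015,0.015],[0,0,0]],[[-0.053,-0.015,0.01],[0,0,0]],[[0,0,0],[0,0,0]]]'
python3 -c "
from h import *
go(.424,-.130,106)"
```

```text
time_s: 0.72
eef_pos: [0.2682, 0.5917, 0.2528]
tool_rot: [-180.0, 0.0, 105.8]
force: [-0.3, -0.3, 0.6]
finger_gap: 1.003
gripper_force: 0.0
time_s: 1.35
eef_pos: [0.3819, 0.3502, 0.2531]
tool_rot: [-180.0, 0.0, 106.1]
force: [1.1, -0.1, 0.4]
finger_gap: 1.003
gripper_force: 0.0
time_s: 1.98
eef_pos: [0.4269, 0.0876, 0.2079]
tool_rot: [180.0, 0.0, 106.1]
force: [0.7, -0.8, 0.2]
finger_gap: 0.999
gripper_force: 0.0
time_s: 2.6
eef_pos: [0.4272, -0.1363, 0.1527]
tool_rot: [-179.9, 0.1, 105.5]
force: [0.4, 1.8, -0.7]
finger_gap: 1.0
gripper_force: 0.0
pos [ 0.4272 -0.1363  0.1527] rot [-1.799e+02  1.000e-01  1.055e+02] j [  6.  30.  11. 124. -12.  27.  42.] gap 1.0 t 2.6
shift now (np.float64(0.0069), np.float64(-0.0014)) turn rz -0.4630869365220889 shift after turn (np.float64(0.0069), np.float64(-0.0014))
```

```bash
python3 -m jog '[[[0.007,-0.001,0.02],[0,0,-0.4]],[[0,0,0.03],[0,0,0]],[[0,0,0.03],[0,0,0]],[[0,0,0.02],[0,0,0]],[[0,0,0],[0,0,0]]]' 0.4
python3 -c "
from h import *
go(.424,-.130,106)
f=eyes.grab_frame('side')[:,:,::-1]; cv2.imwrite('pics/s1.png',cv2.resize(f[180:330,140:340],None,fx=4,fy=4))"
```

```text
time_s: 3.22
eef_pos: [0.4241, -0.122, 0.0578]
tool_rot: [-179.8, -0.3, 106.5]
force: [-0.4, -0.3, 0.5]
finger_gap: 0.702
gripper_force: 0.0
pos [ 0.4241 -0.122   0.0578] rot [-179.8   -0.3  106.5] j [  5.  41.  10. 128. -31.  14.  61.] gap 0.7 t 3.225
shift now (np.float64(-0.0076), np.float64(-0.0024)) turn rz 0.5154097232010599 shift after turn (np.float64(-0.0076), np.float64(-0.0023))
```

View pics/s1.png

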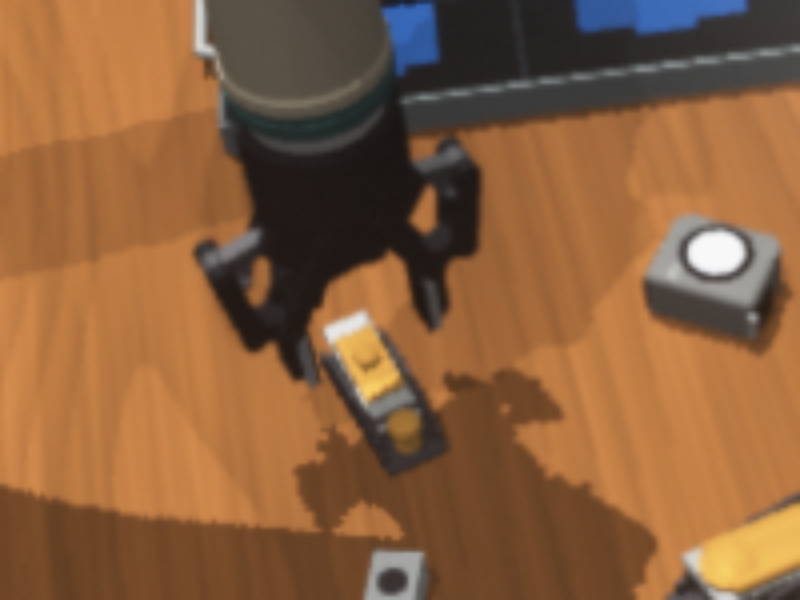

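The fingers straddle the trim plane: tips at crop (310,380) and (435,325), plane at (385,390). I'll correct the 8 mm offset and descend.

```bash
python3 -m jog '[[[-0.0075,-0.002,0],[0,0,0.5]],[[0,0,0],[0,0,0]],[[0,0,0],[0,0,0]],[[0,0,0.015],[0,0,0]],[[0,0,0],[0,0,0]]]'
python3 -m jog '[[[0,0,0.015],[0,0,0]],[[0,0,0],[0,0,0]],[[0,0,0],[0,0,0]]]'
python3 -c "
from h import *
go(.424,-.130,106)
f=eyes.grab_frame('side')[:,:,::-1]; cv2.imwrite('pics/s2.png',cv2.resize(f[180:330,140:340],None,fx=4,fy=4))"
```

```text
time_s: 3.9
eef_pos: [0.4244, -0.1308, 0.0432]
tool_rot: [-179.9, -0.3, 105.9]
force: [-0.5, -0.0, 0.4]
finger_gap: 0.7
gripper_force: 0.0
time_s: 4.28
eef_pos: [0.4249, -0.131, 0.0291]
tool_rot: [-179.9, -0.3, 106.0]
force: [-0.1, 0.4, -0.4]
finger_gap: 0.7
gripper_force: 0.0
pos [ 0.4249 -0.131   0.0291] rot [-179.9   -0.3  106. ] j [  3.  46.  15. 128. -56.  13.  85.] gap 0.7 t 4.275
shift now (np.float64(0.0012), np.float64(-0.0006)) turn rz 0.003216543529973137 shift after turn (np.float64(0.0012), np.float64(-0.0006))
```

View pics/s2.png

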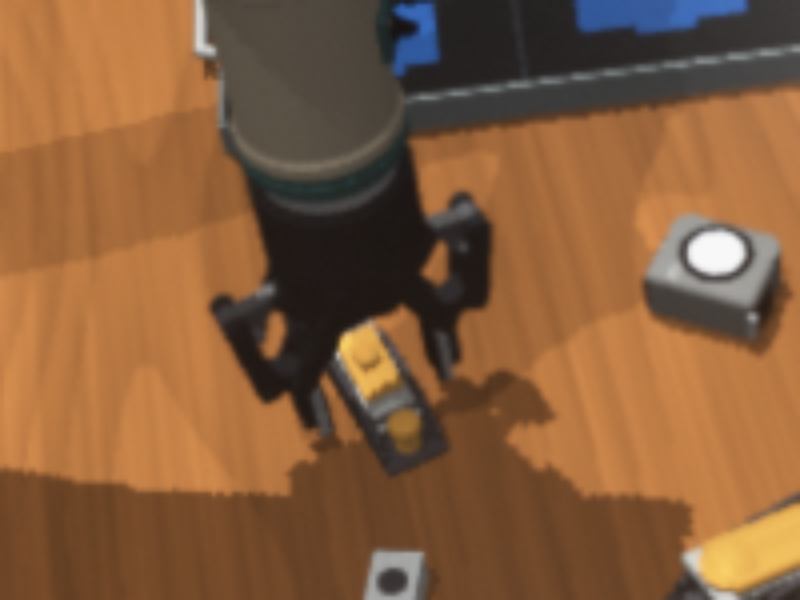

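The fingers are now astride the cheeks near the bench, with tips at crop (322,430) and (447,375). Closing.

```bash
python3 -m jog '[[[0,0,0],[0,0,0]],[[0,0,0],[0,0,0]],[[0,0,0],[0,0,0]],[[0,0,0],[0,0,0]],[[0,0,0],[0,0,0]]]' -1 60
python3 -m jog '[[[0,0,0],[0,0,0]],[[0,0,-0.005],[0,0,0]],[[0,0,-0.01],[0,0,0]],[[0,0,-0.02],[0,0,0]],[[0,0,-0.02],[0,0,0]]]'
python3 -m jog '[[[0,0,-0.02],[0,0,0]],[[0,0,-0.02],[0,0,0]],[[0,0,0],[0,0,0]],[[0,0,0],[0,0,0]]]'
python3 -c "
from h import *
go(.631,.1142,174.8)
f=eyes.grab_frame('side')[:,:,::-1]; cv2.imwrite('pics/s3.png',cv2.resize(f[150:300,140:340],None,fx=4,fy=4))"
```

```text
time_s: 4.95
eef_pos: [0.4251, -0.1311, 0.0293]
tool_rot: [-180.0, -0.3, 106.0]
force: [0.1, 0.4, 6.8]
finger_gap: 0.383
gripper_force: 60.1
time_s: 5.58
eef_pos: [0.4246, -0.1311, 0.0842]
tool_rot: [-179.9, -0.3, 106.0]
force: [-0.1, -1.1, -2.3]
finger_gap: 0.382
gripper_force: 60.1
time_s: 6.08
eef_pos: [0.4248, -0.131, 0.1232]
tool_rot: [-179.9, -0.3, 106.0]
force: [0.2, 0.3, -1.6]
finger_gap: 0.384
gripper_force: 60.2
pos [ 0.4248 -0.131   0.1232] rot [-179.9   -0.3  106. ] j [ -9.  37.  33. 126. -44.  29.  75.] gap 0.38 t 6.075
shift now (np.float64(0.1788), np.float64(0.2659)) turn rz -68.78768891838234 shift after turn (np.float64(-0.1832), np.float64(0.2629))
```

View pics/s3.png

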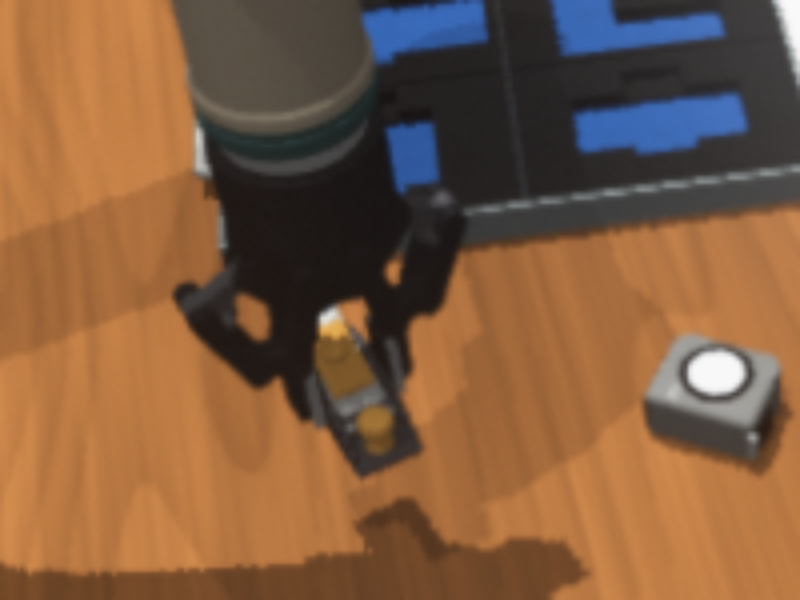

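The trim plane is held level between the fingers, at crop (370,400). Now I'll turn it and carry it to its pocket.

```bash
python3 -m jog '[[[0,0,0],[0,0,-9.8]],[[0,0,0],[0,0,-9.8]],[[0,0,0],[0,0,-9.8]],[[0,0,0],[0,0,-9.8]],[[0,0,0],[0,0,-9.8]]]'
python3 -m jog '[[[0,0,0],[0,0,-9.8]],[[0,0,0],[0,0,-10]],[[0,0,0],[0,0,0]],[[-0.02,0.03,0],[0,0,0]],[[-0.03,0.043,0],[0,0,0]]]'
python3 -m jog '[[[-0.03,0.043,0],[0,0,0]],[[-0.03,0.043,0],[0,0,0]],[[-0.03,0.043,0],[0,0,0]],[[-0.025,0.035,0],[0,0,0]],[[-0.018,0.026,0],[0,0,0]]]'
python3 -m jog '[[[0,0,0],[0,0,0]],[[0,0,0],[0,0,0]],[[0,0,0],[0,0,0]]]'
python3 -c "
from h import *
go(.631,.1142,174.8)"
```

```text
time_s: 6.75
eef_pos: [0.4245, -0.1313, 0.1228]
tool_rot: [179.9, -0.3, 155.3]
force: [0.1, 0.1, -2.3]
finger_gap: 0.379
gripper_force: 60.2
time_s: 7.38
eef_pos: [0.4812, -0.0642, 0.1234]
tool_rot: [179.8, -0.2, 174.3]
force: [1.3, -0.5, -2.9]
finger_gap: 0.378
gripper_force: 60.2
time_s: 8.0
eef_pos: [0.6317, 0.1164, 0.123]
tool_rot: [179.7, -0.2, 174.7]
force: [-0.1, -1.1, -1.8]
finger_gap: 0.379
gripper_force: 60.2
time_s: 8.38
eef_pos: [0.6304, 0.1123, 0.1239]
tool_rot: [179.8, -0.2, 174.6]
force: [0.6, 0.2, -2.1]
finger_gap: 0.379
gripper_force: 60.2
pos [0.6304 0.1123 0.1239] rot [179.8  -0.2 174.6] j [-25.  46.  22.  95. -23.  44.  92.] gap 0.38 t 8.375
shift now (np.float64(-0.0004), np.float64(0.002)) turn rz -0.17765297664900004 shift after turn (np.float64(-0.0004), np.float64(0.002))
```

```bash
python3 -m jog '[[[0,0.002,0.02],[0,0,0]],[[0,0,0.02],[0,0,0]],[[0,0,0.015],[0,0,0]],[[0,0,0],[0,0,0]],[[0,0,0],[0,0,0]]]'
python3 -m jog '[[[0,0,0.01],[0,0,0]],[[0,0,0.007],[0,0,0]],[[0,0,0.005],[0,0,0]],[[0,0,0],[0,0,0]],[[0,0,0],[0,0,0]]]'
python3 -c "
from h import *
go(.631,.1142,174.8)
f=eyes.grab_frame('side')[:,:,::-1]; cv2.imwrite('pics/s4.png',cv2.resize(f[80:230,180:380],None,fx=4,fy=4))"
```

```text
time_s: 9.0
eef_pos: [0.6316, 0.1159, 0.0692]
tool_rot: [179.8, -0.1, 174.8]
force: [0.1, 1.2, -2.2]
finger_gap: 0.385
gripper_force: 60.2
time_s: 9.62
eef_pos: [0.6314, 0.1162, 0.0472]
tool_rot: [179.8, -0.1, 174.8]
force: [0.1, -0.4, -2.3]
finger_gap: 0.387
gripper_force: 60.2
pos [0.6314 0.1162 0.0472] rot [ 1.798e+02 -1.000e-01  1.748e+02] j [-24.  52.  19.  96. -26.  36.  94.] gap 0.39 t 9.625
shift now (np.float64(0.0002), np.float64(-0.002)) turn rz -0.011104684635455442 shift after turn (np.float64(0.0002), np.float64(-0.002))
```

View pics/s4.png

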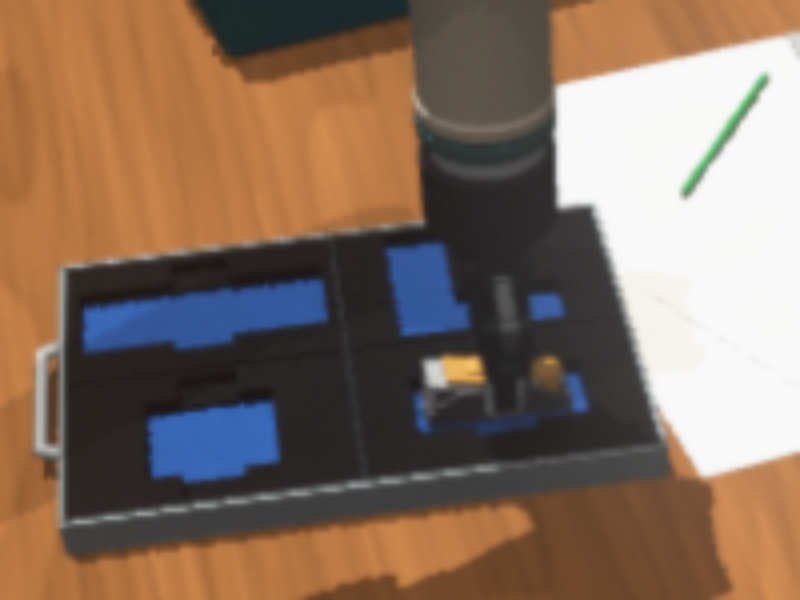

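The trim plane is over its pocket at crop (505,395), inside the blue outline. I'll lower the last 3 mm, release and rise.

```bash
python3 -m jog '[[[0,-0.0015,0.002],[0,0,0]],[[0,0,0.001],[0,0,0]],[[0,0,0],[0,0,0]]]'
python3 -m jog '[[[0,0,0],[0,0,0]],[[0,0,0],[0,0,0]],[[0,0,0],[0,0,0]],[[0,0,-0.01],[0,0,0]],[[0,0,-0.02],[0,0,0]]]' 0.05
python3 -m jog '[[[0,0,-0.03],[0,0,0]],[[0,0,-0.04],[0,0,0]],[[0,0,0],[0,0,0]],[[0,0,0],[0,0,0]],[[0,0,0],[0,0,0]]]'
python3 -c "
from h import *
go(.6065,-.104,143.6)"
```

```text
time_s: 10.05
eef_pos: [0.631, 0.1147, 0.0441]
tool_rot: [179.8, -0.2, 174.8]
force: [-0.1, 1.2, -2.6]
finger_gap: 0.378
gripper_force: 60.2
time_s: 10.68
eef_pos: [0.6307, 0.1145, 0.0747]
tool_rot: [179.8, -0.2, 174.8]
force: [0.6, -0.5, 0.9]
finger_gap: 0.526
gripper_force: 0.0
time_s: 11.3
eef_pos: [0.6306, 0.1144, 0.1435]
tool_rot: [179.8, -0.2, 174.8]
force: [0.5, 0.3, -0.2]
finger_gap: 0.521
gripper_force: 0.0
pos [0.6306 0.1144 0.1435] rot [179.8  -0.2 174.8] j [-26.  45.  23.  94. -23.  46.  92.] gap 0.52 t 11.3
shift now (np.float64(0.0042), np.float64(-0.2197)) turn rz 31.198261771255716 shift after turn (np.float64(-0.1102), np.float64(-0.1901))
```

```bash
python3 -m jog '[[[0,-0.044,0],[0,0,0]],[[0.001,-0.044,0],[0,0,0]],[[0.001,-0.044,0],[0,0,0]],[[0.001,-0.044,0],[0,0,0]],[[0.001,-0.044,0],[0,0,0]]]' 0.9
python3 -m jog '[[[0,0,0],[0,0,10.4]],[[0,0,0],[0,0,10.4]],[[0,0,0.03],[0,0,10.4]],[[0,0,0.02],[0,0,0]],[[0,0,0],[0,0,0]]]'
python3 -m jog '[[[0,0,0],[0,0,0]],[[0,0,0],[0,0,0]]]'
python3 -c "
from h import *
go(.6065,-.104,143.6)"
```

```text
time_s: 11.92
eef_pos: [0.6065, -0.1057, 0.1423]
tool_rot: [179.8, -0.3, 174.8]
force: [0.8, -0.4, 0.8]
finger_gap: 0.952
gripper_force: 0.0
time_s: 12.55
eef_pos: [0.6056, -0.1037, 0.0911]
tool_rot: [-180.0, -0.5, 143.8]
force: [-0.1, -1.0, 1.2]
finger_gap: 0.951
gripper_force: 0.0
time_s: 12.8
eef_pos: [0.6079, -0.1046, 0.0943]
tool_rot: [179.8, -0.2, 143.6]
force: [-0.6, -0.3, -0.1]
finger_gap: 0.951
gripper_force: 0.0
pos [ 0.6079 -0.1046  0.0943] rot [179.8  -0.2 143.6] j [ -9.  48.  27. 100. -32.  40.  89.] gap 0.95 t 12.8
shift now (np.float64(0.0015), np.float64(-0.0004)) turn rz 0.024165715474339322 shift after turn (np.float64(0.0015), np.float64(-0.0004))
```

```bash
python3 -m jog '[[[0.0015,0,0.02],[0,0,0]],[[0,0,0.02],[0,0,0]],[[0,0,0.014],[0,0,0]],[[0,0,0.01],[0,0,0]],[[0,0,0],[0,0,0]]]'
python3 -m jog '[[[0,0,0],[0,0,0]],[[0,0,0],[0,0,0]],[[0,0,0],[0,0,0]],[[0,0,0],[0,0,0]],[[0,0,0],[0,0,0]]]' -1 50
python3 -m jog '[[[0,0,0],[0,0,0]]]'
python3 -c "
from h import *
go(.6065,-.104,143.6)"
```

```text
time_s: 13.42
eef_pos: [0.6055, -0.103, 0.0285]
tool_rot: [179.9, -0.3, 143.6]
force: [-0.7, -0.1, 0.1]
finger_gap: 0.949
gripper_force: 0.0
time_s: 14.05
eef_pos: [0.6066, -0.1032, 0.0302]
tool_rot: [179.8, -0.2, 143.6]
force: [0.7, 0.4, 6.8]
finger_gap: 0.596
gripper_force: 53.9
time_s: 14.18
eef_pos: [0.6067, -0.1031, 0.0303]
tool_rot: [179.8, -0.2, 143.6]
force: [-0.6, 0.9, 6.7]
finger_gap: 0.594
gripper_force: 53.9
pos [ 0.6067 -0.1031  0.0303] rot [179.8  -0.2 143.6] j [ -6.  53.  23. 101. -35.  33.  92.] gap 0.59 t 14.175
shift now (np.float64(-0.0004), np.float64(-0.0008)) turn rz -0.003360550552628183 shift after turn (np.float64(-0.0004), np.float64(-0.0008))
```

```bash
python3 -m jog '[[[0,0,-0.01],[0,0,0]],[[0,0,-0.025],[0,0,0]],[[0,0,-0.025],[0,0,-10.4]],[[0,0,-0.02],[0,0,-10.4]],[[0,0,0],[0,0,-10.4]]]'
python3 -m jog '[[[0,0,0],[0,0,0]],[[0,0,0],[0,0,0]]]'
python3 -c "
from h import *
go(.4612,.1302,174.8)"
```

```text
time_s: 14.8
eef_pos: [0.6069, -0.1038, 0.1113]
tool_rot: [179.8, 0.0, 175.1]
force: [0.9, 0.3, -2.7]
finger_gap: 0.599
gripper_force: 53.2
time_s: 15.05
eef_pos: [0.6057, -0.1034, 0.1091]
tool_rot: [179.8, -0.2, 174.6]
force: [-0.5, -0.8, -1.5]
finger_gap: 0.597
gripper_force: 53.2
pos [ 0.6057 -0.1034  0.1091] rot [179.8  -0.2 174.6] j [ -4.  45.  19. 100. -22.  39. 111.] gap 0.6 t 15.05
shift now (np.float64(0.1658), np.float64(0.219)) turn rz -0.18850774407684412 shift after turn (np.float64(0.165), np.float64(0.2195))
```

```bash
python3 -m jog '[[[0.02,0.025,0],[0,0,-0.2]],[[0.03,0.04,0],[0,0,0]],[[0.03,0.04,0],[0,0,0]],[[0.03,0.04,0],[0,0,0]],[[0.03,0.04,0],[0,0,0]]]'
python3 -m jog '[[[0.025,0.0345,0],[0,0,0]],[[0,0,0.02],[0,0,0]],[[0,0,0.02],[0,0,0]],[[0,0,0],[0,0,0]],[[0,0,0],[0,0,0]]]'
python3 -c "
from h import *
go(.4612,.1302,174.8)
f=eyes.grab_frame('side')[:,:,::-1]; cv2.imwrite('pics/s5.png',cv2.resize(f[80:230,180:380],None,fx=4,fy=4))"
```

```text
time_s: 15.68
eef_pos: [0.4819, 0.0944, 0.1102]
tool_rot: [179.8, -0.2, 174.8]
force: [-0.1, 0.1, -1.2]
finger_gap: 0.596
gripper_force: 53.2
time_s: 16.3
eef_pos: [0.4612, 0.1296, 0.0709]
tool_rot: [179.8, -0.1, 174.9]
force: [-0.6, 1.3, -1.4]
finger_gap: 0.6
gripper_force: 53.1
pos [0.4612 0.1296 0.0709] rot [ 1.798e+02 -1.000e-01  1.749e+02] j [-29.  41.  15. 122. -31.  20.  96.] gap 0.6 t 16.3
shift now (np.float64(0.0), np.float64(0.0006)) turn rz 0.11109591321695689 shift after turn (np.float64(0.0), np.float64(0.0006))
```

View pics/s5.png

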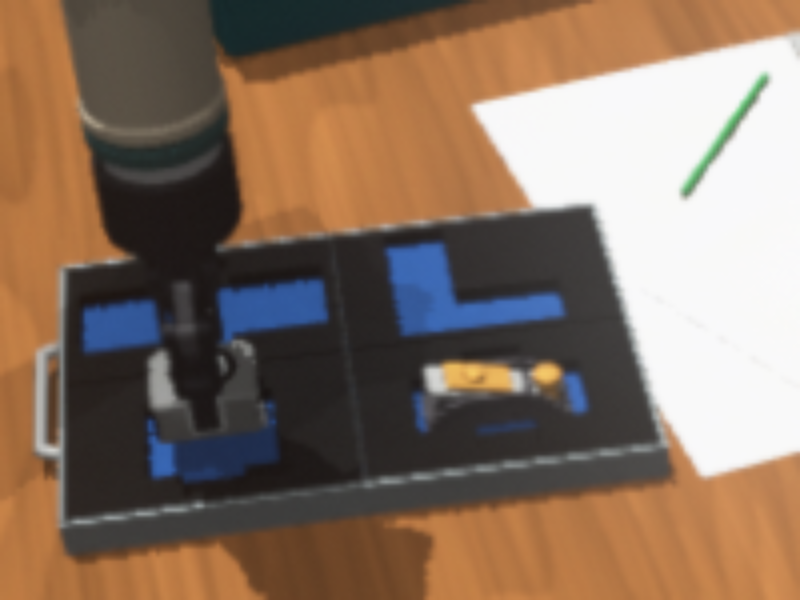

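The trim plane lies flat and centred in its pocket at crop (500,385). The tape hangs above its own pocket at (208,400). Lowering it now.

```bash
python3 -m jog '[[[0,0,0.012],[0,0,0]],[[0,0,0.008],[0,0,0]],[[0,0,0.004],[0,0,0]],[[0,0,0.002],[0,0,0]],[[0,0,0],[0,0,0]]]'
python3 -m jog '[[[0,0,0],[0,0,0]]]'
python3 -m jog '[[[0,0,0],[0,0,0]],[[0,0,0],[0,0,0]],[[0,0,0],[0,0,0]],[[0,0,-0.01],[0,0,0]],[[0,0,-0.02],[0,0,0]]]' 0.5
python3 -m jog '[[[0,0,-0.03],[0,0,0]],[[0,0,-0.04],[0,0,0]],[[0,0,0],[0,0,0]],[[0,0,0],[0,0,0]],[[0,0,0],[0,0,0]]]'
python3 -c "
from h import *
go(.6055,-.282,199)"
```

```text
time_s: 16.98
eef_pos: [0.4608, 0.1299, 0.0445]
tool_rot: [179.8, -0.2, 175.0]
force: [-0.6, 0.3, -2.5]
finger_gap: 0.596
gripper_force: 53.2
time_s: 17.1
eef_pos: [0.461, 0.13, 0.0447]
tool_rot: [179.8, -0.1, 175.0]
force: [0.1, -0.4, -2.0]
finger_gap: 0.598
gripper_force: 53.2
time_s: 17.73
eef_pos: [0.4604, 0.1297, 0.0749]
tool_rot: [179.8, -0.2, 175.0]
force: [-0.1, 0.4, 0.3]
finger_gap: 0.751
gripper_force: 0.0
time_s: 18.35
eef_pos: [0.4603, 0.1295, 0.1439]
tool_rot: [179.8, -0.3, 175.0]
force: [-0.4, 0.3, -0.7]
finger_gap: 0.753
gripper_force: 0.0
pos [0.4603 0.1295 0.1439] rot [179.8  -0.3 175. ] j [-35.  34.  23. 120. -26.  31.  93.] gap 0.75 t 18.35
shift now (np.float64(-0.1805), np.float64(-0.3973)) turn rz -24.009229384836544 shift after turn (np.float64(-0.0033), np.float64(-0.4364))
```

```bash
python3 -m jog '[[[-0.02,-0.044,0],[0,0,0]],[[-0.02,-0.044,0],[0,0,0]],[[-0.02,-0.044,0],[0,0,0]],[[-0.02,-0.044,0],[0,0,0]],[[-0.02,-0.044,0],[0,0,0]]]' 0.8
python3 -m jog '[[[-0.02,-0.044,0],[0,0,0]],[[-0.02,-0.044,0],[0,0,0]],[[-0.02,-0.044,0],[0,0,0]],[[-0.02,-0.045,0],[0,0,0]],[[0,0,0],[0,0,-8]]]'
python3 -m jog '[[[0,0,0],[0,0,-8]],[[0,0,0],[0,0,-8]],[[0,0,0.03],[0,0,0]],[[0,0,0],[0,0,0]],[[0,0,0],[0,0,0]]]'
python3 -c "
from h import *
go(.6055,-.282,199)
f=eyes.grab_frame('side')[:,:,::-1]; cv2.imwrite('pics/s6.png',cv2.resize(f[200:350,220:420],None,fx=4,fy=4))"
```

```text
time_s: 18.98
eef_pos: [0.5412, -0.0997, 0.1423]
tool_rot: [179.8, -0.3, 175.0]
force: [0.2, 0.8, 0.4]
finger_gap: 0.898
gripper_force: 0.0
time_s: 19.6
eef_pos: [0.6045, -0.2875, 0.141]
tool_rot: [180.0, -0.2, -177.2]
force: [-0.6, 1.0, -0.2]
finger_gap: 0.898
gripper_force: 0.0
time_s: 20.23
eef_pos: [0.6055, -0.2816, 0.1124]
tool_rot: [179.7, -0.1, -161.0]
force: [-0.4, -0.2, -0.3]
finger_gap: 0.898
gripper_force: 0.0
pos [ 0.6055 -0.2816  0.1124] rot [ 1.797e+02 -1.000e-01 -1.610e+02] j [ 15.  48.  13.  90. -14.  44. 144.] gap 0.9 t 20.225
shift now (np.float64(0.0001), np.float64(-0.0004)) turn rz -0.03293142566519691 shift after turn (np.float64(0.0001), np.float64(-0.0004))
```

View pics/s6.png

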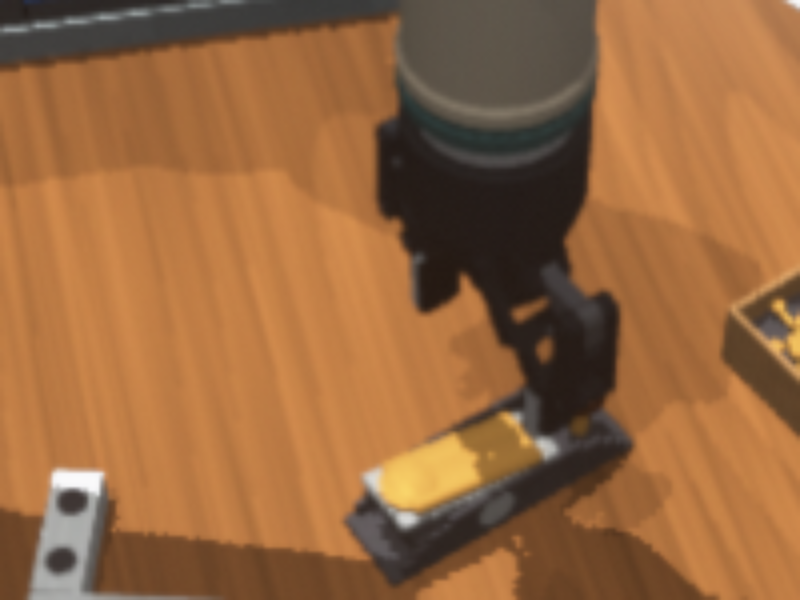

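The gripper is aligned with the block plane at crop (490,490). Descend and grip.

```bash
python3 -m jog '[[[0,0,0.03],[0,0,0]],[[0,0,0.025],[0,0,0]],[[0,0,0.017],[0,0,0]],[[0,0,0.01],[0,0,0]],[[0,0,0],[0,0,0]]]'
python3 -m jog '[[[0,0,0],[0,0,0]],[[0,0,0],[0,0,0]],[[0,0,0],[0,0,0]],[[0,0,0],[0,0,0]],[[0,0,0],[0,0,0]]]' -1 100
python3 -m jog '[[[0,0,0],[0,0,0]],[[0,0,0],[0,0,0]]]'
python3 -m jog '[[[0,0,-0.005],[0,0,0]],[[0,0,-0.01],[0,0,0]],[[0,0,-0.015],[0,0,0]],[[0,0,-0.02],[0,0,0]],[[0,0,-0.02],[0,0,0]]]'
python3 -m jog '[[[0,0,-0.02],[0,0,0]],[[0,0,0],[0,0,8]],[[0,0,0],[0,0,8]],[[0,0,0],[0,0,8]],[[0,0,0],[0,0,0]]]'
python3 -m jog '[[[0,0,0],[0,0,0]],[[0,0,0],[0,0,0]]]'
python3 -c "
from h import *
go(.472,.2476,174.8)"
```

```text
time_s: 20.9
eef_pos: [0.6054, -0.2811, 0.0304]
tool_rot: [179.7, -0.1, -161.0]
force: [-0.0, 0.3, -0.2]
finger_gap: 0.898
gripper_force: 0.0
time_s: 21.52
eef_pos: [0.606, -0.2812, 0.032]
tool_rot: [179.8, 0.0, -161.0]
force: [-1.2, 0.9, 5.7]
finger_gap: 0.492
gripper_force: 103.3
time_s: 21.78
eef_pos: [0.606, -0.2812, 0.032]
tool_rot: [179.8, 0.0, -161.0]
force: [-1.8, 0.5, 5.9]
finger_gap: 0.493
gripper_force: 103.3
time_s: 22.4
eef_pos: [0.6058, -0.2816, 0.1025]
tool_rot: [179.8, -0.0, -161.0]
force: [-0.6, -0.6, -5.8]
finger_gap: 0.488
gripper_force: 101.9
time_s: 23.02
eef_pos: [0.6059, -0.2813, 0.1214]
tool_rot: [179.8, -0.1, 175.1]
force: [-0.5, 0.4, -5.4]
finger_gap: 0.494
gripper_force: 102.1
time_s: 23.28
eef_pos: [0.6056, -0.2815, 0.1208]
tool_rot: [179.8, -0.1, 175.1]
force: [-0.6, 0.3, -6.2]
finger_gap: 0.489
gripper_force: 102.1
pos [ 0.6056 -0.2815  0.1208] rot [ 1.798e+02 -1.000e-01  1.751e+02] j [ 11.  48.  20.  90. -21.  46. 125.] gap 0.49 t 23.275
shift now (np.float64(0.1787), np.float64(0.5157)) turn rz 0.25845980172411487 shift after turn (np.float64(0.1811), np.float64(0.5148))
```

```bash
python3 -m jog '[[[0.009,0.026,0],[0,0,0.2]],[[0.015,0.043,0],[0,0,0]],[[0.015,0.043,0],[0,0,0]],[[0.015,0.043,0],[0,0,0]],[[0.015,0.043,0],[0,0,0]]]'
python3 -m jog '[[[0.015,0.043,0],[0,0,0]],[[0.015,0.043,0],[0,0,0]],[[0.015,0.043,0],[0,0,0]],[[0.015,0.043,0],[0,0,0]],[[0.015,0.043,0],[0,0,0]]]'
python3 -m jog '[[[0.015,0.043,0],[0,0,0]],[[0.012,0.035,0],[0,0,0]],[[0.0095,0.025,0],[0,0,0]],[[0,0,0],[0,0,0]],[[0,0,0],[0,0,0]]]'
python3 -m jog '[[[0,0,0],[0,0,0]],[[0,0,0],[0,0,0]]]'
python3 -c "
from h import *
go(.472,.2476,174.8)
f=eyes.grab_frame('side')[:,:,::-1]; cv2.imwrite('pics/s7.png',cv2.resize(f[80:230,180:380],None,fx=4,fy=4))"
```

```text
time_s: 23.9
eef_pos: [0.5548, -0.0768, 0.1219]
tool_rot: [179.8, -0.1, 174.8]
force: [0.4, 1.0, -5.7]
finger_gap: 0.493
gripper_force: 102.5
time_s: 24.52
eef_pos: [0.4998, 0.1444, 0.1231]
tool_rot: [179.7, -0.1, 174.8]
force: [-0.0, 0.7, -5.8]
finger_gap: 0.492
gripper_force: 102.5
time_s: 25.15
eef_pos: [0.4732, 0.248, 0.1233]
tool_rot: [179.8, -0.1, 174.8]
force: [0.3, -1.3, -4.9]
finger_gap: 0.491
gripper_force: 102.7
time_s: 25.4
eef_pos: [0.4731, 0.2477, 0.1232]
tool_rot: [179.8, -0.1, 174.7]
force: [0.2, 0.2, -5.1]
finger_gap: 0.486
gripper_force: 102.7
pos [0.4731 0.2477 0.1232] rot [ 1.798e+02 -1.000e-01  1.747e+02] j [-46.  40.  24. 113. -29.  34.  82.] gap 0.49 t 25.4
shift now (np.float64(0.001), np.float64(-0.0002)) turn rz -0.10296106639515301 shift after turn (np.float64(0.001), np.float64(-0.0002))
```

View pics/s7.png

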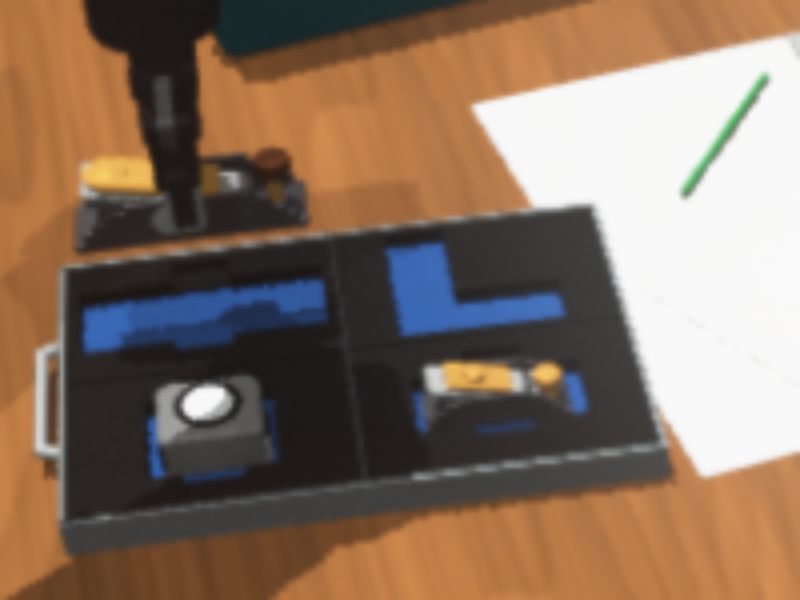

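The tape is seated at crop (210,425), and the block plane is level and parallel to its pocket. Lowering.

```bash
python3 -m jog '[[[0.001,0,0.02],[0,0,0]],[[0,0,0.02],[0,0,0]],[[0,0,0.015],[0,0,0]],[[0,0,0.008],[0,0,0]],[[0,0,0.005],[0,0,0]]]'
python3 -m jog '[[[0,0,0.004],[0,0,0]],[[0,0,0.003],[0,0,0]],[[0,0,0.0015],[0,0,0]],[[0,0,0],[0,0,0]]]'
python3 -m jog '[[[0,0,0],[0,0,0]],[[0,0,0],[0,0,0]],[[0,0,0],[0,0,0]],[[0,0,-0.01],[0,0,0]],[[0,0,-0.02],[0,0,0]]]' 0.3
python3 -m jog '[[[0,0,-0.03],[0,0,0]],[[0,0,-0.04],[0,0,0]],[[0,0,0],[0,0,0]],[[0,0,0],[0,0,0]]]'
python3 -c "
from h import *
go(.4232,-.3179,162.5)"
```

```text
time_s: 26.08
eef_pos: [0.4717, 0.249, 0.0548]
tool_rot: [179.8, -0.1, 174.8]
force: [0.7, -0.4, -5.9]
finger_gap: 0.491
gripper_force: 102.8
time_s: 26.58
eef_pos: [0.4715, 0.2492, 0.0466]
tool_rot: [179.8, -0.1, 174.8]
force: [0.2, -0.9, -5.9]
finger_gap: 0.492
gripper_force: 102.8
time_s: 27.2
eef_pos: [0.4712, 0.2488, 0.077]
tool_rot: [179.8, -0.2, 174.8]
force: [0.2, -0.3, 0.2]
finger_gap: 0.653
gripper_force: 0.0
time_s: 27.7
eef_pos: [0.4713, 0.2489, 0.1467]
tool_rot: [179.8, -0.2, 174.8]
force: [-0.3, -0.9, -0.4]
finger_gap: 0.647
gripper_force: 0.0
pos [0.4713 0.2489 0.1467] rot [179.8  -0.2 174.8] j [-48.  38.  26. 112. -28.  37.  81.] gap 0.65 t 27.7
shift now (np.float64(-0.0034), np.float64(-0.5688)) turn rz 12.310824325056473 shift after turn (np.float64(-0.1246), np.float64(-0.555))
```

```bash
python3 -m jog '[[[0,-0.044,0],[0,0,0]],[[0,-0.044,0],[0,0,0]],[[0,-0.044,0],[0,0,0]],[[0,-0.044,0],[0,0,0]],[[0,-0.044,0],[0,0,0]]]' 0.2
python3 -m jog '[[[0,-0.044,0],[0,0,0]],[[0,-0.044,0],[0,0,0]],[[0,-0.044,0],[0,0,0]],[[0,-0.044,0],[0,0,0]],[[0,-0.044,0],[0,0,0]]]'
python3 -m jog '[[[-0.001,-0.044,0],[0,0,0]],[[-0.001,-0.044,0],[0,0,0]],[[-0.001,-0.041,0],[0,0,0]],[[0,0,0],[0,0,6.1]],[[0,0,0],[0,0,6.2]]]'
python3 -m jog '[[[0,0,0.03],[0,0,0]],[[0,0,0.025],[0,0,0]],[[0,0,0],[0,0,0]],[[0,0,0],[0,0,0]]]'
python3 -c "
from h import *
go(.4232,-.3179,162.5)
f=eyes.grab_frame('side')[:,:,::-1]; cv2.imwrite('pics/s8.png',cv2.resize(f[240:390,160:360],None,fx=4,fy=4))"
```

```text
time_s: 28.32
eef_pos: [0.4507, 0.0283, 0.1448]
tool_rot: [179.8, -0.3, 174.8]
force: [1.4, 0.2, -0.1]
finger_gap: 0.597
gripper_force: 0.0
time_s: 28.95
eef_pos: [0.4308, -0.1905, 0.1439]
tool_rot: [179.7, -0.3, 174.8]
force: [0.6, 0.0, -0.1]
finger_gap: 0.599
gripper_force: 0.0
time_s: 29.58
eef_pos: [0.4219, -0.3184, 0.1431]
tool_rot: [179.8, -0.3, 162.2]
force: [0.2, 0.9, -0.4]
finger_gap: 0.605
gripper_force: 0.0
time_s: 30.08
eef_pos: [0.4227, -0.3181, 0.0894]
tool_rot: [179.8, -0.2, 162.5]
force: [0.2, 0.3, 0.4]
finger_gap: 0.601
gripper_force: 0.0
pos [ 0.4227 -0.3181  0.0894] rot [179.8  -0.2 162.5] j [ 22.  42.  19. 114. -27.  28. 133.] gap 0.6 t 30.075
shift now (np.float64(-0.0004), np.float64(0.0004)) turn rz -0.03361686774428563 shift after turn (np.float64(-0.0004), np.float64(0.0004))
```

View pics/s8.png

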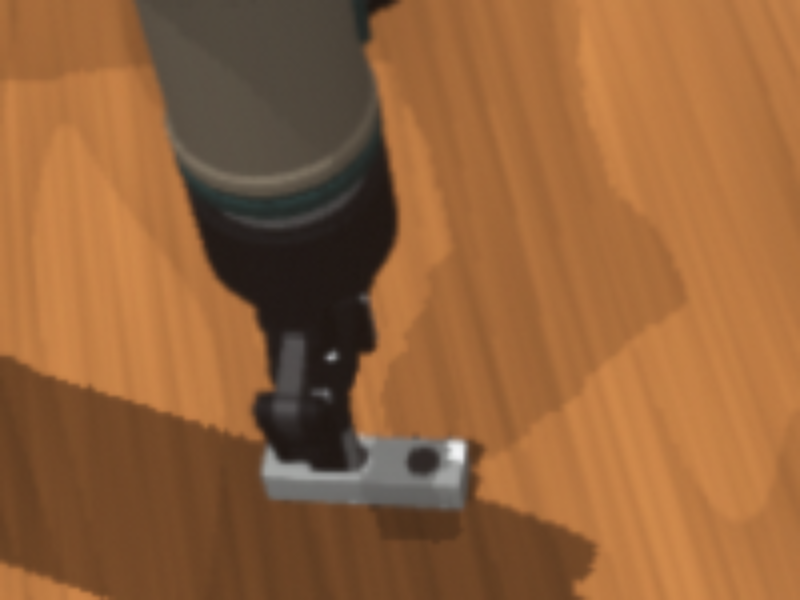

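The gripper is over the arm of the square that runs along x, with the tips at crop (330,460). I'll descend to a high grip, tips about 12 mm above the bench, because this pocket has no finger notches.

```bash
python3 -m jog '[[[0,0,0.02],[0,0,0]],[[0,0,0.02],[0,0,0]],[[0,0,0.01],[0,0,0]],[[0,0,0.005],[0,0,0]],[[0,0,0],[0,0,0]]]'
python3 -m jog '[[[0,0,0],[0,0,0]],[[0,0,0],[0,0,0]],[[0,0,0],[0,0,0]],[[0,0,0],[0,0,0]],[[0,0,0],[0,0,0]]]' -1 60
python3 -m jog '[[[0,0,0],[0,0,0]],[[0,0,-0.005],[0,0,0]],[[0,0,-0.01],[0,0,0]],[[0,0,-0.01],[0,0,0]],[[0,0,0],[0,0,0]]]'
python3 -c "
from h import *
go(.4232,-.3179,162.5)
f=eyes.grab_frame('side')[:,:,::-1]; cv2.imwrite('pics/s9.png',cv2.resize(f[240:390,160:360],None,fx=4,fy=4))"
```

```text
time_s: 30.75
eef_pos: [0.4229, -0.3179, 0.0346]
tool_rot: [179.8, -0.2, 162.5]
force: [-0.5, -0.3, 1.6]
finger_gap: 0.598
gripper_force: 0.0
time_s: 31.38
eef_pos: [0.4231, -0.3179, 0.0352]
tool_rot: [179.8, -0.1, 162.5]
force: [-0.1, 1.6, 5.5]
finger_gap: 0.259
gripper_force: 59.3
time_s: 32.0
eef_pos: [0.4234, -0.3183, 0.0604]
tool_rot: [179.9, -0.1, 162.5]
force: [0.1, 0.2, -0.9]
finger_gap: 0.253
gripper_force: 58.9
pos [ 0.4234 -0.3183  0.0604] rot [ 1.799e+02 -1.000e-01  1.625e+02] j [ 23.  45.  16. 115. -29.  25. 134.] gap 0.25 t 32.0
shift now (np.float64(0.0003), np.float64(0.0003)) turn rz 0.0023522813256988684 shift after turn (np.float64(0.0003), np.float64(0.0003))
```

View pics/s9.png

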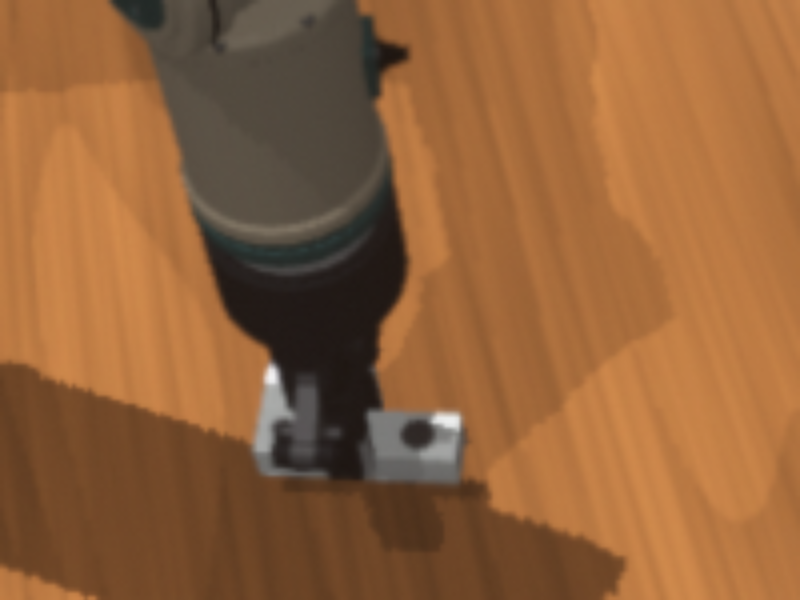

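The square is held level by the arm along x, at crop (360,450). Carrying it to its pocket.

```bash
python3 -m jog '[[[0,0,-0.02],[0,0,0]],[[0,0,-0.02],[0,0,-6.1]],[[0,0,-0.02],[0,0,-6.2]],[[0,0,0],[0,0,0]],[[0,0,0],[0,0,0]]]'
python3 -m jog '[[[0,0,0],[0,0,0]],[[0,0,0],[0,0,0]]]'
python3 -c "
from h import *
go(.6372,.1988,174.8)"
```

```text
time_s: 32.67
eef_pos: [0.4226, -0.3176, 0.1186]
tool_rot: [179.7, -0.2, 174.7]
force: [-0.9, 1.0, -2.0]
finger_gap: 0.26
gripper_force: 59.1
time_s: 32.92
eef_pos: [0.4226, -0.3178, 0.1186]
tool_rot: [179.7, -0.2, 174.8]
force: [-0.1, -0.4, -1.7]
finger_gap: 0.257
gripper_force: 59.1
pos [ 0.4226 -0.3178  0.1186] rot [179.7  -0.2 174.8] j [ 23.  39.  17. 113. -21.  31. 140.] gap 0.26 t 32.925
shift now (np.float64(-0.1665), np.float64(0.534)) turn rz -0.036193163480589874 shift after turn (np.float64(-0.1669), np.float64(0.5339))
```

```bash
python3 -m jog '[[[-0.005,0.018,0],[0,0,0]],[[-0.014,0.0445,0],[0,0,0]],[[-0.014,0.0445,0],[0,0,0]],[[-0.014,0.0445,0],[0,0,0]],[[-0.014,0.0445,0],[0,0,0]]]'
python3 -m jog '[[[-0.014,0.0445,0],[0,0,0]],[[-0.014,0.0445,0],[0,0,0]],[[-0.014,0.0445,0],[0,0,0]],[[-0.014,0.0445,0],[0,0,0]],[[-0.014,0.0445,0],[0,0,0]]]'
python3 -m jog '[[[-0.014,0.0445,0],[0,0,0]],[[-0.014,0.0445,0],[0,0,0]],[[-0.0075,0.0265,0],[0,0,0]],[[0,0,0],[0,0,0]],[[0,0,0],[0,0,0]]]'
python3 -m jog '[[[0,0,0.02],[0,0,0]],[[0,0,0.015],[0,0,0]],[[0,0,0.01],[0,0,0]],[[0,0,0],[0,0,0]],[[0,0,0],[0,0,0]]]'
python3 -c "
from h import *
go(.6372,.1988,174.8)
f=eyes.grab_frame('side')[:,:,::-1]; cv2.imwrite('pics/s10.png',cv2.resize(f[80:230,180:380],None,fx=4,fy=4))"
```

```text
time_s: 33.55
eef_pos: [0.502, -0.1253, 0.1198]
tool_rot: [179.7, -0.2, 174.9]
force: [0.5, 0.1, -3.0]
finger_gap: 0.259
gripper_force: 59.2
time_s: 34.17
eef_pos: [0.591, 0.0902, 0.1203]
tool_rot: [179.7, -0.2, 174.9]
force: [0.4, 0.2, -2.3]
finger_gap: 0.256
gripper_force: 59.2
time_s: 34.8
eef_pos: [0.6361, 0.1986, 0.1204]
tool_rot: [179.8, -0.2, 174.8]
force: [0.3, -1.2, -0.7]
finger_gap: 0.259
gripper_force: 59.2
time_s: 35.42
eef_pos: [0.6375, 0.1987, 0.0762]
tool_rot: [179.8, -0.1, 174.8]
force: [0.2, -0.6, -2.0]
finger_gap: 0.259
gripper_force: 59.1
pos [0.6375 0.1987 0.0762] rot [ 1.798e+02 -1.000e-01  1.748e+02] j [-33.  52.  24.  92. -29.  43.  89.] gap 0.26 t 35.425
shift now (np.float64(0.0004), np.float64(0.0001)) turn rz -0.022260761827340048 shift after turn (np.float64(0.0004), np.float64(0.0001))
```

View pics/s10.png

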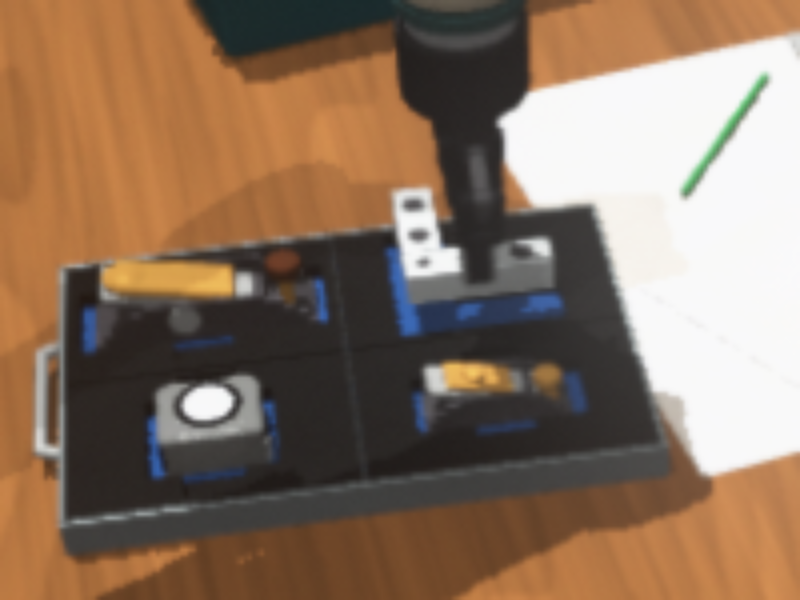

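The other three tools are seated: block plane (205,295), tape (210,425) and trim plane (500,390). The square is aligned above its L pocket at (475,260). Lowering slowly.

```bash
python3 -m jog '[[[0,0,0.01],[0,0,0]],[[0,0,0.008],[0,0,0]],[[0,0,0.004],[0,0,0]],[[0,0,0.002],[0,0,0]],[[0,0,0],[0,0,0]]]'
python3 -m jog '[[[0,0,0.001],[0,0,0]],[[0,0,0.001],[0,0,0]],[[0,0,0],[0,0,0]],[[0,0,0],[0,0,0]]]'
```

```text
time_s: 36.1
eef_pos: [0.6371, 0.1988, 0.0518]
tool_rot: [179.8, -0.2, 174.8]
force: [-0.7, 0.6, -1.5]
finger_gap: 0.26
gripper_force: 59.2
time_s: 36.6
eef_pos: [0.6371, 0.1989, 0.05]
tool_rot: [179.8, -0.1, 174.8]
force: [-0.1, 0.1, -1.5]
finger_gap: 0.258
gripper_force: 59.2
```

Still hanging, about 1 mm above the floor and with no contact. I'll release it gently, with a small opening, and rise.

```bash
python3 -m jog '[[[0,0,0.0005],[0,0,0]],[[0,0,0],[0,0,0]]]'
python3 -m jog '[[[0,0,0],[0,0,0]],[[0,0,0],[0,0,0]],[[0,0,0],[0,0,0]],[[0,0,-0.01],[0,0,0]],[[0,0,-0.02],[0,0,0]]]' -0.1
python3 -m jog '[[[0,0,-0.04],[0,0,0]],[[0,0,-0.05],[0,0,0]],[[0,-0.05,-0.04],[0,0,0]],[[0,-0.06,0],[0,0,0]],[[0,-0.06,0],[0,0,0]]]'
python3 -m jog '[[[0,-0.06,0],[0,0,0]],[[0,-0.06,0],[0,0,0]],[[0,-0.06,0],[0,0,0]],[[0,0,0],[0,0,0]],[[0,0,0],[0,0,0]]]'
python3 - <<'E'
from h import *
s=eyes.grab_frame('side')[80:230,180:380,::-1]; t=eyes.grab_frame('top')[175:345,115:265,::-1]
s=cv2.resize(s,(400,300)); t=cv2.resize(t,(400,453))
o=np.zeros((453,800,3),np.uint8); o[:300,:400]=s; o[:,400:]=t; cv2.imwrite('pics/end.png',o)
E
```

```text
time_s: 36.85
eef_pos: [0.6371, 0.1989, 0.0495]
tool_rot: [179.8, -0.2, 174.8]
force: [-0.4, -0.2, -2.4]
finger_gap: 0.261
gripper_force: 59.2
time_s: 37.48
eef_pos: [0.6368, 0.1986, 0.08]
tool_rot: [179.8, -0.2, 174.8]
force: [0.2, -0.1, 0.1]
finger_gap: 0.45
gripper_force: 0.0
time_s: 38.1
eef_pos: [0.6226, 0.0285, 0.2105]
tool_rot: [179.7, 0.1, 174.8]
force: [1.1, -0.7, 0.0]
finger_gap: 0.452
gripper_force: 0.0
time_s: 38.72
eef_pos: [0.6061, -0.1489, 0.2083]
tool_rot: [179.7, -0.1, 174.8]
force: [-0.3, 0.7, 0.2]
finger_gap: 0.451
gripper_force: 0.0
```

View pics/end.png

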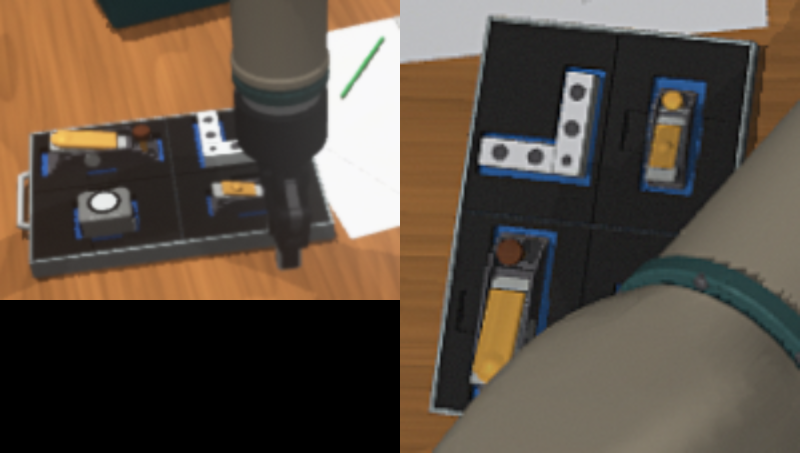

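All four tools sit inside their pockets with a blue margin showing. In the right half, the square is at (555,130), the trim plane at (668,135) and the block plane at (505,310). In the left half, the tape is at (103,210). One numeric check on the square and trim plane before handing in.

```bash
python3 - <<'E'
from h import *
f=np.ascontiguousarray(eyes.grab_frame('top')[:,:,::-1]); hsv=cv2.cvtColor(f,cv2.COLOR_BGR2HSV)
m=cv2.inRange(hsv,(0,0,130),(180,60,255)); k=np.zeros_like(m); k[198:250,140:195]=m[198:250,140:195]
k=cv2.morphologyEx(k,3,np.ones((5,5))); c=max(cv2.findContours(k,0,1)[0],key=cv2.contourArea)
print(rect(cast('top',c,.036)),'pocket 642 231.5')
E
```

```text
(642.9, 238.3, 100.9, 89.7, 83.9) pocket 642 231.5
```

```bash
python3 -c "
from rig import env
print(env.hand_in())"
```

```text
the job is handed in; nothing more can be done
None
```

I handed the job in after about 39 s on the robot's clock: all four tools were set down in their own pockets and looked flat in the final pictures, the arm was clear, and the glue and screw box were left alone (the hand-in gave no verdict).

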